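# Hold a spread snap ring round a shaker drive's groove

### The job

Take the red-handled spreading pliers out of their cradle by squeezing the grips fully, so that their tips spread the copper snap ring hung on them, and carry the ring level to the shaker drive. Lower it over the end of the steel shaft, without letting it close, until it is level with the brass-coloured groove, and finish while still holding it there: ring fully spread, centred round the groove, touching neither shaft nor pulley. Do not disturb the glassware and the screwdriver.

Things in the scene. Friction and masses are not known exactly. Their poses are not given: they have to be found in the camera images.
- pliers: Loose spreading pliers, 150 mm long, 0.14 kg, level in the cradle, underside 50 mm above the bench. Origin on the pivot axis, at the underside; +x from grips to tips, z up. Two steel jaws (10 mm high) reach x = 50 mm, where 5 mm round tips point 13 mm down, at y = +-13 mm at rest, +-25 mm when squeezed. Pressing the grips together along y opens the tips; a spring returns them.
- pliers_grip (a point): Point midway between the two red grips, at half their height: pliers' x = -50, z = 8 mm; a good place to grip. Each grip is 85 mm long (x = -100 to -15), 8 mm thick, 16 mm high; they do not cross. At rest they splay, 58 mm over their outsides here, 82 mm at the ends; fully squeezed, at a built-in stop, they are parallel, 31 to 34 mm over all. That takes about 10 N here; 30 to 60 N holds steadier.
- pliers_left (a joint): Turn of each pliers bar: 0 at rest, 0.25 rad at the stop (fully squeezed). Both bars move alike.
- ring: Loose copper-coloured sprung snap ring, 4.5 mm thick, its gap towards the pliers, their tips already standing in its two eyes. Relaxed it is 28 mm wide inside, too small for the shaft. Origin at half thickness in the middle of the spread opening: bring this point onto the shaft's axis; spread, about 3 to 4 mm are then free all round. +x away from the pliers, z up. Drops off if the grips are let go.
- ring_left (a joint): Opening angle of each half of the ring about the point opposite its gap: 0 relaxed, about 0.34 rad when the pliers are fully squeezed. Both halves move alike. While it opens the ring draws in: its origin is 65 mm ahead of the pliers' pivot at the start, about 53 mm when fully spread, and 6 to 7 mm below the pliers' underside.
- groove (a point): Centre of the groove of the drive's upright shaft, on its axis, 80 mm above the bench. The shaft is 30 mm across, its end 25 mm above this point; the brass-coloured groove is 6 mm high; the pulley's hub (40 mm across) ends 10 mm below this point, the toothed pulley (68 mm across) 14 mm below it.
- drive: Fixed white shaker drive, housing 119 x 109 x 40 mm, pulley and shaft upright on its middle. Origin at the middle of its underside on the bench, z up.
- cradle: Fixed cradle, base 210 x 66 x 10 mm. An 18 mm wide saddle bears the pliers (50 mm high, from 34 mm behind to 22 mm ahead of the pivot), a crossbar (84 x 12 mm, 50 mm high) the ends of the grips, 93 mm behind the pivot, a 40 x 46 mm ledge the ring (42 mm high). Between saddle and crossbar only the base is under the grips. Origin on the bench, 40 mm ahead of the pivot; +x as that of the pliers.
- beaker: Loose glass beaker, 60 mm across, 80 mm high; leave alone. Origin under its centre.
- jar: Loose brown glass jar with a white lid, 44 mm across, 55 mm high; leave alone. Origin under its centre.
- reagent: Loose brown bottle with a blue cap, 50 mm across, 90 mm high; leave alone. Origin under its centre.
- driver: Loose screwdriver lying on the bench; leave alone. Origin at its underside, near mid-length.
Mind the look-alikes: they are no part of the job. Leave any black or turquoise look-alike of the drive alone.

How it is judged:
By the outcome, as a careful person would: the job done as asked, in the order asked, and still so for the second after the job is handed in, while the arm keeps its last pose, push and grip.
It also fails if it takes over 40 s, if anything falls off the work surface, if the arm or the gripper's body presses on something with over 40 N, if the wrist force passes 120 N, or if a joint passes its speed limit or range.

### The arm

A 7-joint arm with a two-finger parallel gripper is mounted at the origin on the work surface. World frame = base frame: x ahead of the robot, y to its left, z up, the work surface at z = 0. Lengths are in m, angles in degrees, forces in N, time in s.
With the tool pointing down it reaches from about 0.425 to 0.95 m from the base axis. Payload 16.7 kg.
Tool frame: the origin (TCP) lies at the very end of the fingers, on their centre line; the grasp point (between the pads) lies 19 mm behind it; x points along the fingers, z is the direction in which the jaws open and shut, and the axes are right-handed (so a half turn about x gives the same grasp; the last joint's range is limited). The gripper opens to 94 mm and grips with 3 to 60 N. Pads are 16 mm wide; open, the fingers measure 119 mm over their backs; the gripper's body (75 mm by 177 mm) begins 78 mm behind the grasp point.
Start: joints at [57.611, 24.414, 4.234, 92.017, -1.954, 63.644, -3.845], TCP at [0.273, -0.617, 0.205] pointing down, gripper open.
Joint ranges: [-163.25, 163.25], [-28.42, 122.38], [-70.27, 78.77], [12.13, 141.07], [-58.53, 238.53], [9.26, 117.41], [-156.51, 156.51]. Speed limits (degrees/s): [108.29, 108.29, 136.94, 136.94, 172.46, 172.46, 172.46].

### API

Orientations are given as a 3x3 rotation matrix whose columns are the frame's x, y, z axes.
In Python, from workcell import env, camera, search_frame, place_of gives the robot as it stands. The module is installed in compiled form; this text tells all that it offers.
- The arm moves only by the shell command python3 -m pendant 'ROWS' [FORCE]. ROWS is JSON, a list of rows, each a list of 5 numbers: the opening, from -1 (shut) to 1 (fully open), then the shift along the tool's x, y, z in m, then the turn about the tool's x in degrees. In form: [[grip, x, y, z, turn], ...]. A call has 1 to 5 rows; each row is the pose to reach, as a shift and turn from the pose commanded when the call began, along the tool's axes at that moment; what a row does not reach only later rows make up. A row lasts 1/8 s, in which the tool goes at most 62.5 mm and 10.7 degrees, less where a joint would pass 70% of its speed; a pose out of reach is approached as far as the arm can. A call with a gripper value outside its range is refused whole. The fingers move at their own pace and stop on an object; FORCE is the grip in N (left out, the last holds). Time passes only in rows, so rows that repeat a pose let the fingers close. It gives the time, the measured TCP pose, the force and the opening at its end, in the units of the state.
- env.get_state(): the state, without advancing time (a new reading comes with each control period).
- camera(name): name is "scene" or "side" or "wrist"; returns a dict with "image" (420x560x3 uint8, red, green, blue), "z_map" (420x560 float32, m along the optical axis (not along the pixel's ray), 0 where there is no reading), "mtx" (3x3 intrinsics, pixels), "R" (3x3) and "t" (3): a world point X has camera coordinates R X + t. Camera axes: x right, y down, z forward; pixel columns grow to the right and rows downward; lengths in m; the calibration is good to about 2 mm. A picture is of the moment at which its call begins.
- env.finish_job(): hands the job in, once; it reports no verdict.
Trained networks look in a picture, given as the dict that the camera call returned (one of the last four; its "shot" number tells which), for a name from the list of things; names that differ only in an ending like _2 or _b are one class to them, and where a whole thing is asked for, a point or a joint stands for the part that bears it (a point fixed in the world has none). Each returns a list of dicts, best first, with "p" (0 to 1); they miss things now and then, are a little off and sometimes report something else, mostly with a low value. They report only what shows in the picture. A call takes as long as a camera call. They do not tell look-alikes from the thing itself.
- search_frame(picture, name): "box" ([centre column, centre row, width, height] in pixels, round what is visible of it).
- place_of(picture, name): "location" ([column, row] in pixels: a listed point, or the origin of a listed thing).
The state is a dict: "t": time; "q": joint angles; "dq": joint speeds; "joint_efforts": joint torques, N m; "tcp_pos": TCP position; "orientation": TCP orientation; "wrist_force": force on the tool from outside, world axes, zero at the start; "ft_torque": the same for the moment, N m; "width": opening from 0.0 (shut) to 1.0 (fully open).
Only numpy, scipy, OpenCV 4.12 (cv2) and the standard library are available. Lean on these libraries where they do the work, as an engineer would, in place of code of your own. Each camera call takes 0.05 s, during which the arm holds its last target.

## Working session

There is one attempt and no reset: what is moved stays moved. The work goes in short steps, Python scripts to look and compute and a shell command to move; the robot and the scene stay as the last step left them, time stands still between calls to the robot, and variables do not carry over. Pictures are saved under pics/ and viewed, and the job is handed in when it is done.

```bash
mkdir -p pics; cat > h.py <<'E'
import numpy as np, cv2
from workcell import env, camera, search_frame, place_of
def save(c,n,crop=None,s=1):
    im=c["image"][:,:,::-1].copy()
    if crop: a,b,w,h=crop; im=im[b:b+h,a:a+w]
    im=cv2.resize(im,None,fx=s,fy=s,interpolation=cv2.INTER_CUBIC); cv2.imwrite("pics/"+n+".png",im)
def world(c,u,v,z=None,plane=None):
    r=np.linalg.inv(c["mtx"])@np.array([u,v,1.0]); o=-c["R"].T@c["t"]; d=c["R"].T@r
    if plane is not None: k=(plane-o[2])/d[2]
    else: k=z if z is not None else c["z_map"][int(round(v)),int(round(u))]
    return o+k*d
def proj(c,X):
    p=c["mtx"]@(c["R"]@np.array(X,float)+c["t"]); return p[:2]/p[2]
E
python3 - <<'E'
from h import *
np.set_printoptions(precision=4,suppress=True)
s=env.get_state(); print(s["t"],s["tcp_pos"],s["orientation"],s["width"])
for n in ["scene","side","wrist"]:
    c=camera(n); save(c,n+"0",None,1.4)
    print(n, "cam at",-c["R"].T@c["t"])
    for k in ["pliers","pliers_grip","ring","groove","drive","cradle","beaker","jar","reagent","driver"]:
        r=place_of(c,k)
        if r: print(k,[(np.round(x["location"],1).tolist(),round(x["p"],2)) for x in r[:3]])
E
```

```text
0.0 [ 0.2724 -0.6171  0.2048] [[-0.0006  0.9148  0.4039]
 [ 0.0011  0.4039 -0.9148]
 [-1.     -0.0001 -0.0013]] 0.9972581477144526
scene cam at [ 1.0861 -0.1955  0.8267]
pliers [([165.5, 249.4], 0.8)]
pliers_grip [([151.8, 231.7], 0.95)]
ring [([184.2, 271.7], 0.64), ([327.9, 218.6], 0.49)]
groove [([322.9, 132.7], 0.92), ([330.0, 197.2], 0.69), ([399.6, 163.5], 0.65)]
drive [([327.6, 220.1], 0.85), ([391.7, 187.9], 0.64)]
cradle [([185.3, 271.6], 0.82)]
beaker [([267.0, 279.3], 0.71)]
jar [([209.2, 201.0], 0.93)]
reagent [([191.8, 354.3], 0.75)]
driver [([354.3, 279.0], 0.69), ([328.1, 221.7], 0.38), ([331.5, 196.3], 0.16)]
side cam at [0.0542 0.5671 0.7995]
pliers [([350.0, 178.6], 0.87)]
pliers_grip [([368.2, 184.9], 0.93)]
ring [([329.9, 171.4], 0.38)]
groove [([257.1, 305.8], 0.75), ([163.6, 282.9], 0.67), ([232.7, 226.2], 0.65)]
drive [([255.6, 324.4], 0.97), ([235.8, 245.6], 0.87), ([170.4, 300.3], 0.67)]
cradle [([333.3, 187.4], 0.65)]
beaker [([274.5, 197.4], 0.71)]
jar [([347.5, 240.5], 0.62)]
reagent [([301.8, 153.4], 0.78)]
driver [([209.6, 201.9], 0.58)]
wrist cam at [ 0.337  -0.5884  0.3855]
```

View pics/scene0.png

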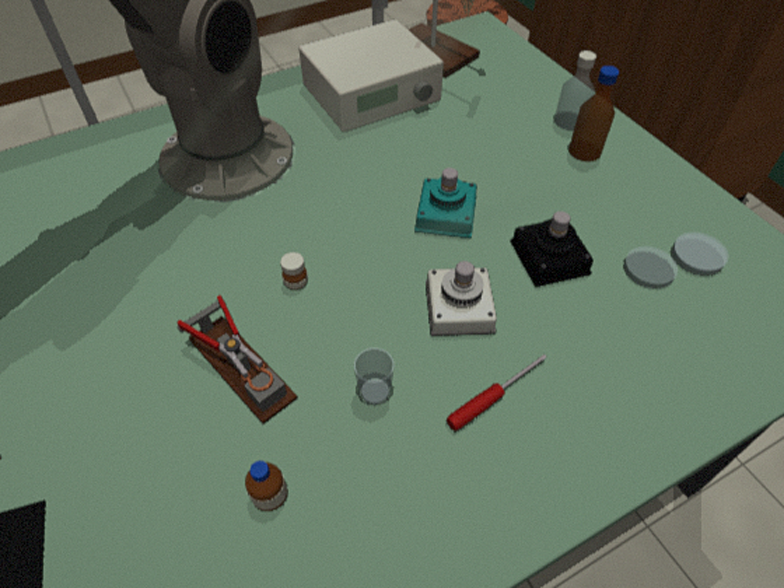

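View pics/side0.png

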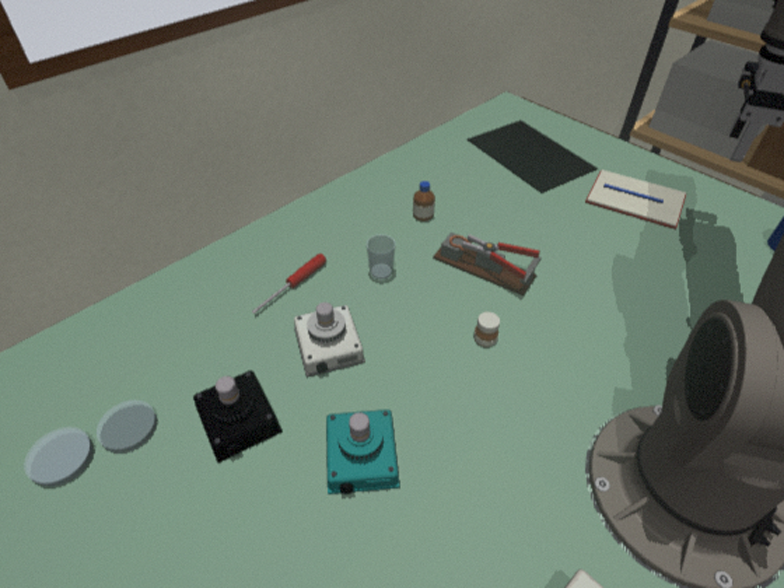

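View pics/wrist0.png

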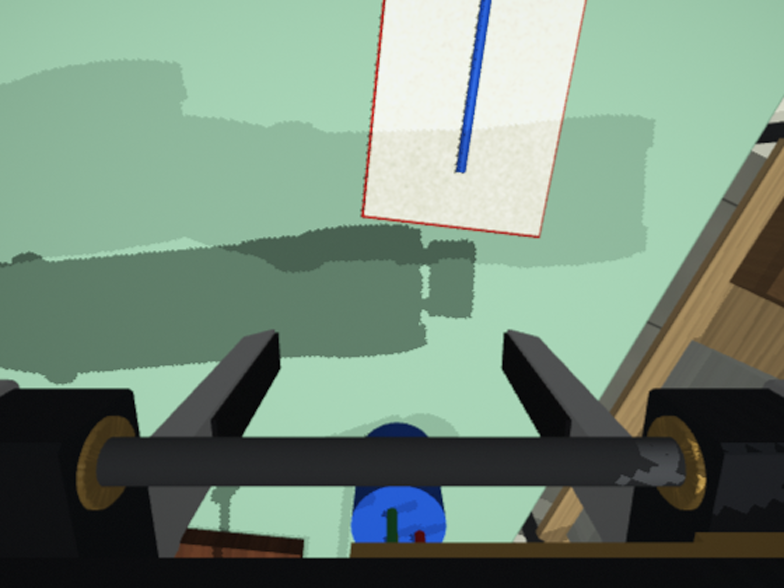

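Candidates, in the 560-px scene frame: the white drive is at (330,197), teal at (322,132) and black at (400,163). I want the white one. The only pliers are the red-handled ones at (165,249). The screwdriver at (354,279) is also red-handled but isn't part of the job.

```bash
python3 - <<'E'
from h import *
np.set_printoptions(precision=4,suppress=True)
Z={"pliers":.05,"pliers_grip":.058,"ring":.0443,"groove":.08,"drive":0,"cradle":0,"beaker":0,"jar":0,"reagent":0,"driver":0}
for n in ["scene","side"]:
    c=camera(n)
    if n=="scene": save(c,"crop_p",(110,200,120,110),5); save(c,"crop_d",(290,150,90,100),5)
    else: save(c,"crop_p2",(300,150,100,80),6)
    for k,z in Z.items():
        for x in place_of(c,k)[:3]:
            u,v=x["location"]; print(n,k,np.round([u,v],1),round(x["p"],2),world(c,u,v,plane=z)[:3])
E
```

```text
scene pliers [165.5 250.5] 0.95 [ 0.5216 -0.1626  0.05  ]
scene pliers_grip [153.2 232.8] 0.79 [ 0.4703 -0.1708  0.058 ]
scene pliers_grip [326.9 221.4] 0.42 [0.6277 0.1793 0.058 ]
scene ring [182.6 267.1] 0.68 [ 0.5746 -0.145   0.0443]
scene ring [330.3 198. ] 0.39 [0.5647 0.2309 0.0443]
scene groove [327.1 197.6] 0.98 [0.584  0.2057 0.08  ]
scene groove [399.2 165.3] 0.93 [0.582  0.4133 0.08  ]
scene groove [322.6 129.6] 0.75 [0.3834 0.3211 0.08  ]
scene drive [315.9 150.9] 0.88 [0.3736 0.3131 0.    ]
scene drive [329.  220.7] 0.64 [0.5937 0.2132 0.    ]
scene drive [390.2 182.8] 0.64 [0.5667 0.4184 0.    ]
scene cradle [180.  273.9] 0.89 [ 0.5592 -0.1535  0.    ]
scene cradle [166.2 247.1] 0.47 [ 0.4772 -0.1559  0.    ]
scene beaker [268.2 278.1] 0.87 [0.662  0.0113 0.    ]
scene beaker [189.1 355.1] 0.25 [ 0.7381 -0.2029  0.    ]
scene jar [211.1 201.3] 0.87 [ 0.4007 -0.011  -0.    ]
scene reagent [191.2 352.8] 0.93 [ 0.7359 -0.1976  0.    ]
scene reagent [265.5 280. ] 0.75 [0.6633 0.0039 0.    ]
scene reagent [355.6 278.4] 0.43 [0.7546 0.1778 0.    ]
scene driver [356.8 280. ] 0
[... 207 characters left out ...]
 ring [329.4 170.8] 0.63 [ 0.5843 -0.1551  0.0443]
side groove [164.7 283.3] 0.81 [0.5597 0.4212 0.08  ]
side groove [259.5 306.8] 0.65 [0.3755 0.3103 0.08  ]
side groove [230.5 228. ] 0.58 [0.5852 0.218  0.08  ]
side drive [255.5 322. ] 0.78 [0.3892 0.3134 0.    ]
side drive [237.4 247.2] 0.7 [ 0.5801  0.2079 -0.    ]
side drive [170.7 299.6] 0.58 [0.568 0.419 0.   ]
side cradle [333.3 186.5] 0.83 [ 0.5593 -0.1508  0.    ]
side beaker [273.5 195.8] 0.59 [0.6549 0.008  0.    ]
side jar [350.2 240. ] 0.91 [ 0.3922 -0.0241  0.    ]
side jar [329.3 172.3] 0.35 [ 0.6109 -0.1918  0.    ]
side reagent [302.3 153.1] 0.8 [ 0.7368 -0.2006  0.    ]
side driver [208.6 203.2] 0.72 [0.7624 0.1653 0.    ]
```

View pics/crop_p.png

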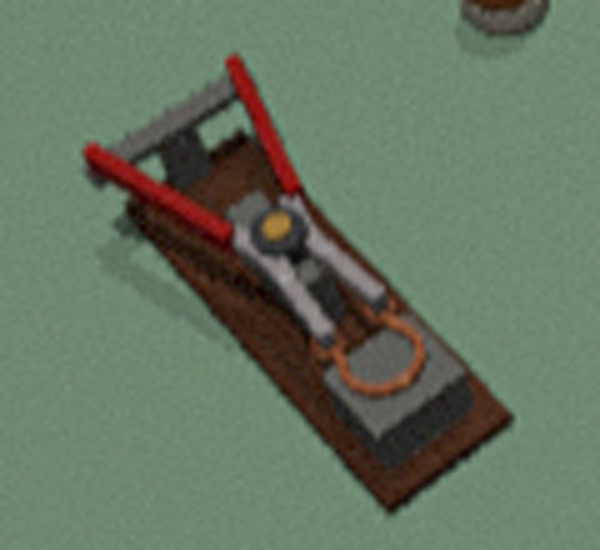

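View pics/crop_d.png

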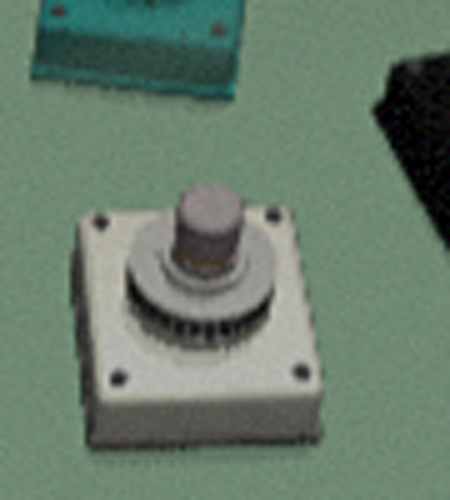

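The crops confirm it: red-grip pliers with the ring on their tips at about (165,249), and the white drive with its brass groove at (330,200). Next I'll move above the grips for a closer look.

```bash
python3 -m pendant '[[1,0,0.045,-0.0405,0],[1,0,0.09,-0.081,0],[1,0,0.135,-0.1215,0],[1,0,0.18,-0.162,0],[1,0,0.225,-0.2025,0]]'; python3 -m pendant '[[1,0,0.045,-0.0405,4],[1,0,0.09,-0.081,8],[1,0,0.137,-0.1215,11],[1,0,0.137,-0.1215,11]]'
python3 - <<'E'
from h import *
np.set_printoptions(precision=4,suppress=True)
s=env.get_state(); print(s["t"],s["tcp_pos"],s["orientation"].tolist() if hasattr(s["orientation"],"tolist") else s["orientation"])
c=camera("wrist"); save(c,"w1",None,1.4); print(-c["R"].T@c["t"],c["R"])
Z={"pliers":.05,"pliers_grip":.058,"ring":.0443,"cradle":0}
for k,z in Z.items():
    for x in place_of(c,k)[:2]:
        u,v=x["location"]; print(k,np.round([u,v],1),round(x["p"],2),world(c,u,v,plane=z))
E
```

```text
t: 3.38
tcp_pos: [0.3973, -0.3396, 0.2058]
orientation: [[0.001, 0.915, 0.404], [-0.0, 0.404, -0.915], [-1.0, 0.0, 0.001]]
wrist_force: [2.0, 0.1, 1.1]
width: 1.002
t: 3.88
tcp_pos: [0.4748, -0.1704, 0.2058]
orientation: [[0.001, 0.974, 0.228], [0.001, 0.228, -0.974], [-1.0, 0.001, -0.001]]
wrist_force: [-0.6, -0.3, 0.2]
width: 0.997
3.875 [ 0.4748 -0.1704  0.2058] [[0.0010238079093157527, 0.973754056358493, 0.22760050426733647], [0.0008875809867845397, 0.2275996490355335, -0.9737543899561604], [-0.9999990820082572, 0.0011989513263382047, -0.000631267265388066]]
[ 0.5432 -0.1541  0.386 ] [[ 0.228  -0.9737 -0.0017]
 [-0.9434 -0.2213  0.2472]
 [-0.2411 -0.0548 -0.969 ]]
pliers [281.6 152. ] 0.57 [ 0.5178 -0.1623  0.05  ]
ring [274.5  85.8] 0.71 [ 0.579  -0.1407  0.0443]
cradle [273.9 115.5] 0.96 [ 0.5522 -0.1454  0.    ]
```

View pics/w1.png

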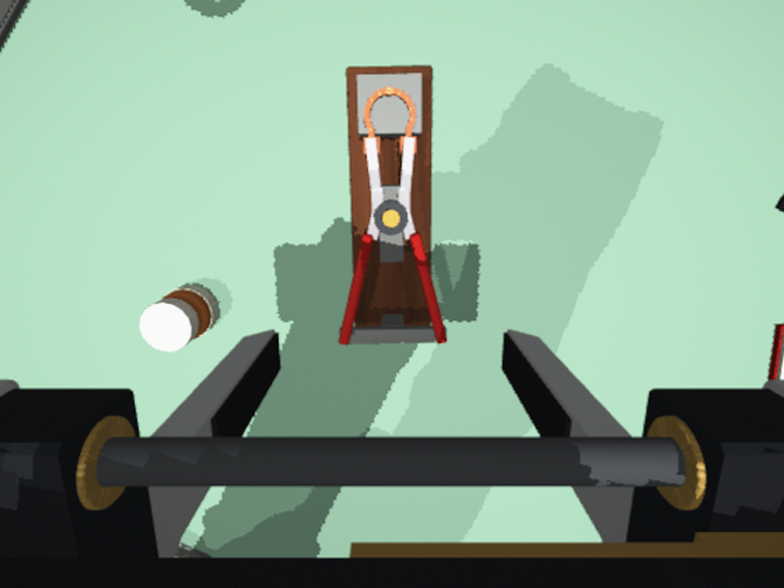

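The wrist view shows the pliers nearly aligned with the tool: knob at about (391,218), ring at (390,112) and grip ends at (345,341) and (441,341) in the enlarged image. I'll measure them with depth.

```bash
python3 - <<'E'
from h import *
np.set_printoptions(precision=4,suppress=True)
c=camera("wrist"); im=c["image"].astype(int); R,G,B=im[...,0],im[...,1],im[...,2]
roi=np.zeros(R.shape,bool); roi[45:250,235:325]=1
def pts(m):
    v,u=np.nonzero(m&roi&(c["z_map"]>0)); return np.array([world(c,a,b) for a,b in zip(u,v)])
red=pts((R>110)&(G<50)&(B<50)); gold=pts((R>180)&(G>140)&(B<110)); cop=pts((R>180)&(G>90)&(G<160)&(B<120)&(np.arange(420)[:,None]<115))
for n,p in (("red",red),("gold",gold),("cop",cop)): print(n,len(p),p.mean(0),np.percentile(p[:,2],[5,50,95]))
# base rectangle brown/edges: points with z 0.005-0.015
v,u=np.mgrid[45:250,235:325]; P=np.array([world(c,a,b) for a,b in zip(u.ravel(),v.ravel())])
def rect(m,n):
    q=P[m][:,:2].astype(np.float32); r=cv2.minAreaRect(q); print(n,len(q),r)
base=(P[:,2]>.004)
rect(base,"base")
led=(P[:,2]>.038)&(P[:,2]<.0435)&(P[:,0]>.545); rect(led,"ledge+")
# red symmetric axis
yaw=np.deg2rad(13.2)
for yd in (11,12,13,14,15):
    a=np.deg2rad(yd); ex=np.array([np.cos(a),np.sin(a)]); ey=np.array([-ex[1],ex[0]])
    X=red[:,:2]@ex; Y=red[:,:2]@ey
    mid=[]
    for x0 in np.arange(X.min(),X.max()-.01,.01):
        k=(X>=x0)&(X<x0+.01)
        mid.append((Y[k].min()+Y[k].max())/2)
    print(yd,"mid y",np.array(mid),"gold",gold[:,:2].mean(0)@ey,"X",X.min(),X.max(),"gX",gold[:,:2].mean(0)@ex)
E
```

```text
red 1041 [ 0.4657 -0.1723  0.0661] [0.0654 0.0667 0.068 ]
gold 327 [ 0.5582 -0.1491  0.0548] [0.0461 0.0479 0.0687]
cop 234 [ 0.5803 -0.1432  0.0456] [0.0425 0.0472 0.0484]
base 12040 ((0.5196408033370972, -0.16045168042182922), (0.2065223604440689, 0.08362936973571777), 12.736736297607422)
ledge+ 1408 ((0.5843159556388855, -0.14216938614845276), (0.05387943983078003, 0.045575011521577835), 13.575966835021973)
11 mid y [-0.2601 -0.26   -0.2597 -0.2589 -0.2587 -0.2585 -0.2582 -0.2578] gold -0.2528791523631738 X 0.38034350420496804 0.4646173437062322 gX 0.5194474063762662
12 mid y [-0.2668 -0.2668 -0.2666 -0.266  -0.2655 -0.266  -0.2658 -0.265 ] gold -0.2619062449022926 X 0.3763386996050154 0.4597619647297952 gX 0.5149549422737173
13 mid y [-0.2734 -0.2735 -0.2735 -0.2731 -0.2727 -0.2734 -0.2734 -0.2727] gold -0.27085355826207136 X 0.37221925859148824 0.4547665378050873 gX 0.5103056179072711
14 mid y [-0.2799 -0.2796 -0.2798 -0.2801 -0.2798 -0.2808 -0.2804 -0.2804] gold -0.2797183670041862 X 0.3679864359860252 0.44964526497846874 gX 0.505500849506169
15 mid y [-0.2863 -0.2861 -0.2866 -0.2865 -0.2869 -0.2875 -0.2879 -0.2881] gold -0.28849797082201883 X 0.3634456342821554 0.4449825957563127 gX 0.5005421006494107
```

```bash
python3 - <<'E'
from h import *
np.set_printoptions(precision=4,suppress=True)
c=camera("wrist"); print(world(c,279.3,155.7), world(c,278.6,81.4,plane=.0443))
E
python3 -m pendant '[[1,0.04,-0.002,0,-0.5],[1,0.08,-0.002,0,-0.5],[1,0.12,-0.002,0,-0.5],[1,0.15,-0.002,0,-0.5],[1,0.167,-0.002,0,-0.5]]'
python3 -m pendant '[[1,0,0,0,0]]' 
python3 - <<'E'
from h import *
c=camera("wrist"); save(c,"w2",None,1.4)
E
```

```text
[ 0.5124 -0.1667  0.0647] [ 0.5815 -0.1504  0.0443]
t: 4.85
tcp_pos: [0.4702, -0.1758, 0.0371]
orientation: [[-0.002, 0.973, 0.229], [0.0, 0.229, -0.973], [-1.0, -0.001, -0.001]]
wrist_force: [0.5, 0.2, 0.2]
width: 1.0
t: 4.97
tcp_pos: [0.4704, -0.1755, 0.0379]
orientation: [[-0.002, 0.973, 0.23], [0.001, 0.23, -0.973], [-1.0, -0.001, -0.001]]
wrist_force: [0.8, 0.7, 1.0]
width: 1.004
```

View pics/w2.png

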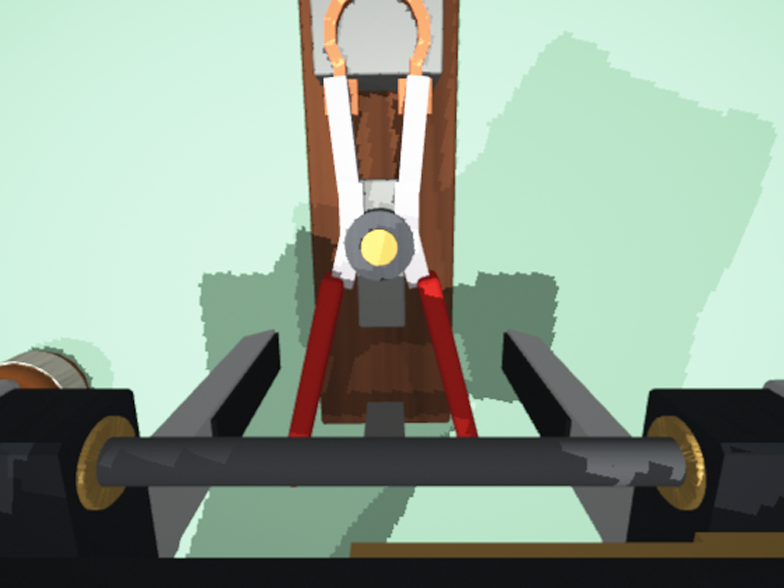

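Clear on both sides, but the pliers sit about 4 mm towards tool −z (knob col 379 against finger midpoint 391). I'll correct that and squeeze.

```bash
python3 -m pendant '[[1,-0.001,0,-0.002,-0.4],[1,-0.001,0,-0.0037,-0.4],[0.3,-0.001,0,-0.0037,-0.4],[0,-0.001,0,-0.0037,-0.4],[-0.3,-0.001,0,-0.0037,-0.4]]' 50
python3 -m pendant '[[-0.6,0,0,0,0],[-1,0,0,0,0],[-1,0,0,0,0],[-1,0,0,0,0],[-1,0,0,0,0]]' 50
python3 - <<'E'
from h import *
c=camera("wrist"); save(c,"w3",None,1.4)
E
```

```text
t: 5.65
tcp_pos: [0.4702, -0.1718, 0.0396]
orientation: [[0.0, 0.971, 0.237], [0.0, 0.237, -0.971], [-1.0, 0.0, 0.0]]
wrist_force: [-0.4, 0.2, 0.4]
width: 0.719
t: 6.28
tcp_pos: [0.4701, -0.1717, 0.0395]
orientation: [[-0.0, 0.971, 0.237], [0.0, 0.237, -0.971], [-1.0, -0.0, -0.0]]
wrist_force: [-1.4, 0.2, 2.6]
width: 0.325
```

View pics/w3.png

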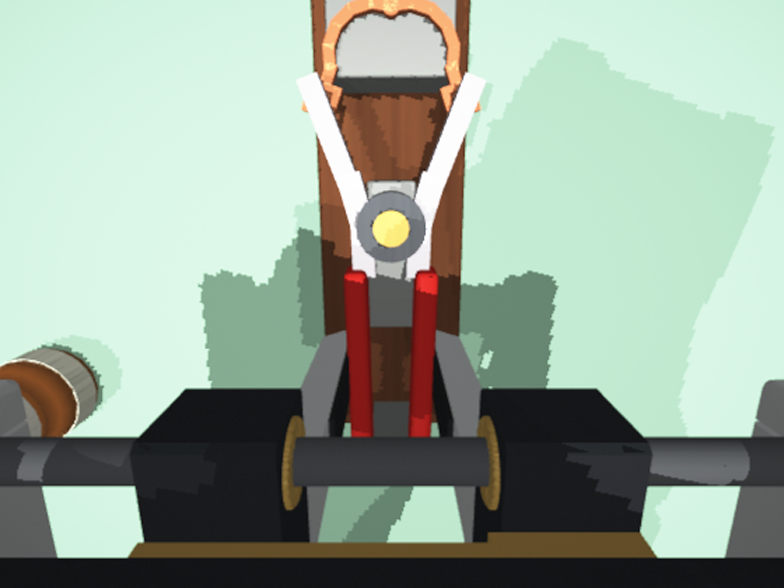

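Fully squeezed: opening is 0.325 (about 31 mm), grips parallel and ring wide open on both tips. Lifting now.

```bash
python3 -m pendant '[[-1,-0.005,0,0,0],[-1,-0.02,0,0,0],[-1,-0.04,0,0,0],[-1,-0.065,0,0,0],[-1,-0.09,0,0,0]]' 55
python3 -m pendant '[[-1,-0.025,0,0,0],[-1,-0.045,0,0,0],[-1,-0.06,0,0,0],[-1,-0.065,0,0,0],[-1,-0.065,0,0,0]]' 55
python3 - <<'E'
from h import *
c=camera("wrist"); save(c,"w4",None,1.4); c=camera("scene"); save(c,"s4",(60,120,330,220),2.4); print(search_frame(c,"ring"))
c=camera("side"); save(c,"sd4",(200,100,220,180),3.5)
E
```

```text
t: 6.95
tcp_pos: [0.4702, -0.1716, 0.1313]
orientation: [[0.001, 0.971, 0.237], [-0.0, 0.237, -0.971], [-1.0, 0.001, 0.0]]
wrist_force: [-0.2, -0.4, -1.8]
width: 0.322
t: 7.58
tcp_pos: [0.47, -0.1717, 0.1945]
orientation: [[0.0, 0.971, 0.237], [0.0, 0.237, -0.971], [-1.0, 0.0, -0.0]]
wrist_force: [-0.1, -0.4, -2.2]
width: 0.319
[{'box': [165.4, 224.6, 29.9, 23.7], 'p': 0.6}]
```

View pics/w4.png

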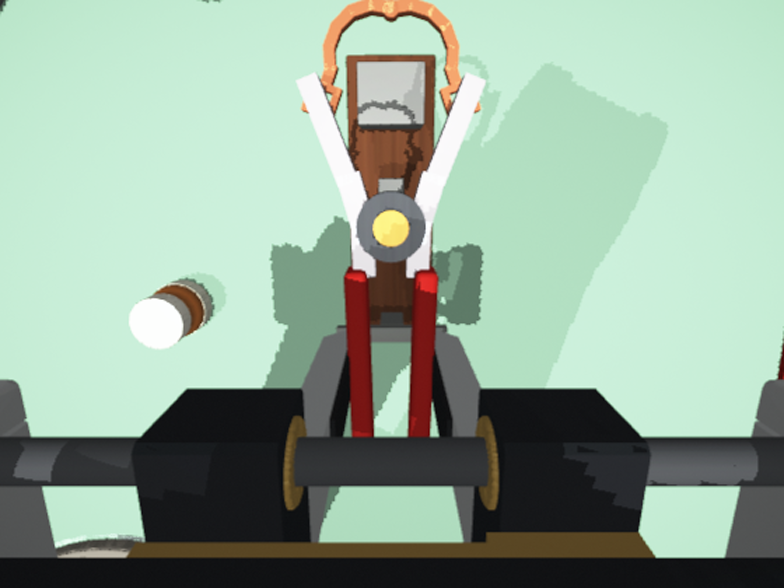

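View pics/s4.png

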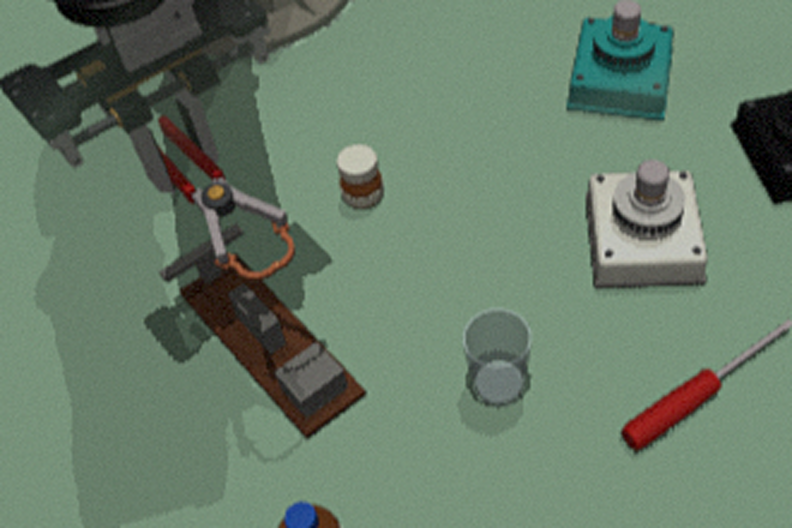

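View pics/sd4.png

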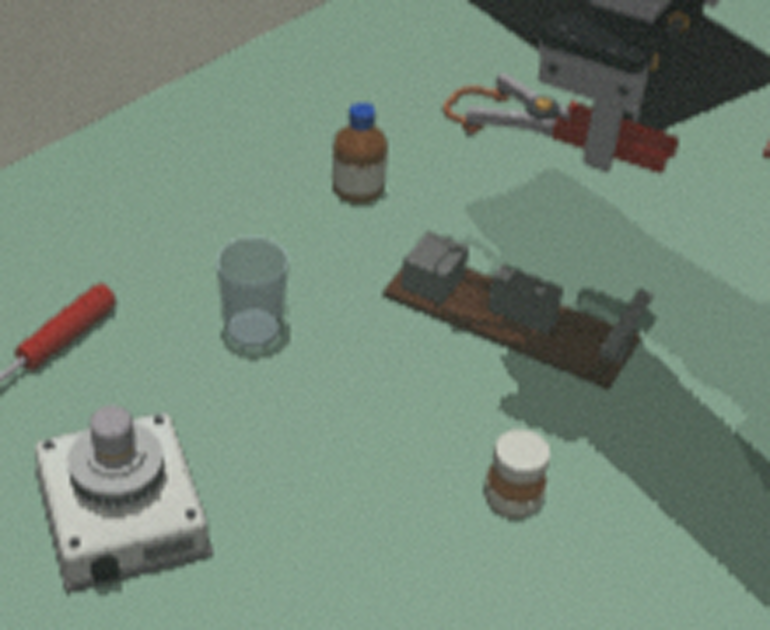

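The lift went cleanly: ring spread on both tips, level, cradle empty. I'll carry it at this height (ring z about 0.20) to a point above the white drive.

```bash
python3 -m pendant '[[-1,0,0.006,-0.02,0],[-1,0,0.017,-0.06,0],[-1,0,0.028,-0.1,0],[-1,0,0.04,-0.14,0],[-1,0,0.051,-0.18,0]]' 55
python3 -m pendant '[[-1,0,0.011,-0.04,0],[-1,0,0.023,-0.08,0],[-1,0,0.034,-0.12,0],[-1,0,0.042,-0.15,0],[-1,0,0.046,-0.163,0]]' 55
python3 -m pendant '[[-1,0,0,0,0],[-1,0,0,0,0],[-1,0,0,0,0]]' 55
python3 - <<'E'
from h import *
np.set_printoptions(precision=4,suppress=True)
c=camera("wrist"); save(c,"w5",None,1.4); np.savez("w5.npz",**{k:c[k] for k in("image","z_map","mtx","R","t")}); print(c["mtx"])
for x in place_of(c,"groove")+place_of(c,"ring"): print(x)
c=camera("scene"); save(c,"s5",(250,110,200,140),4);np.savez("s5.npz",**{k:c[k] for k in("image","z_map","mtx","R","t")})
c=camera("side"); np.savez("d5.npz",**{k:c[k] for k in("image","z_map","mtx","R","t")}); save(c,"d5",(150,130,200,140),4)
E
```

```text
t: 8.4
tcp_pos: [0.4767, 0.0166, 0.1942]
orientation: [[-0.001, 0.971, 0.237], [0.0, 0.237, -0.971], [-1.0, -0.0, -0.0]]
wrist_force: [0.2, -0.5, -1.2]
width: 0.324
t: 9.02
tcp_pos: [0.4826, 0.1861, 0.194]
orientation: [[-0.001, 0.971, 0.239], [0.0, 0.239, -0.971], [-1.0, -0.001, -0.001]]
wrist_force: [1.2, 0.9, -1.0]
width: 0.318
t: 9.4
tcp_pos: [0.4832, 0.1833, 0.1945]
orientation: [[0.0, 0.972, 0.236], [-0.0, 0.236, -0.972], [-1.0, 0.0, 0.0]]
wrist_force: [0.4, -0.7, -1.7]
width: 0.323
[[323.8275   0.     278.907 ]
 [  0.     323.8275 207.7949]
 [  0.       0.       1.    ]]
{'location': [274.9, 82.9], 'p': 0.89}
{'location': [126.3, 274.1], 'p': 0.86}
{'location': [26.1, 37.1], 'p': 0.78}
{'location': [280.2, 157.4], 'p': 0.48}
```

View pics/w5.png

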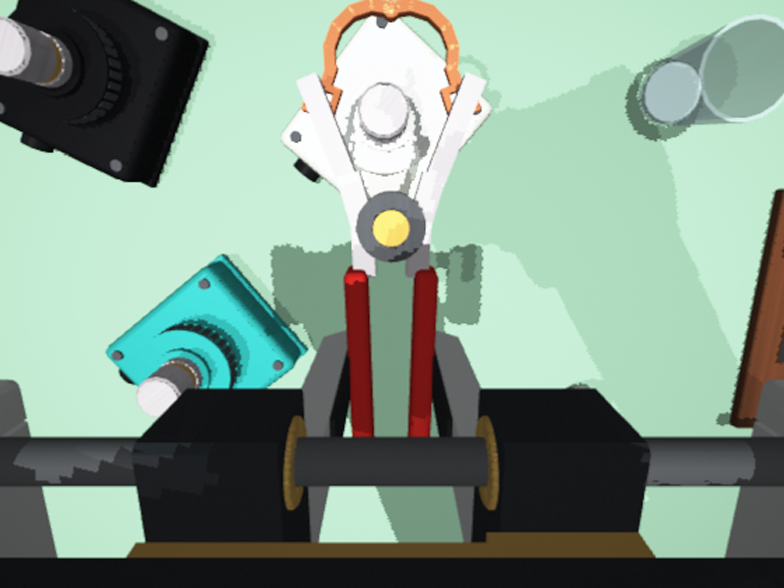

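View pics/s5.png

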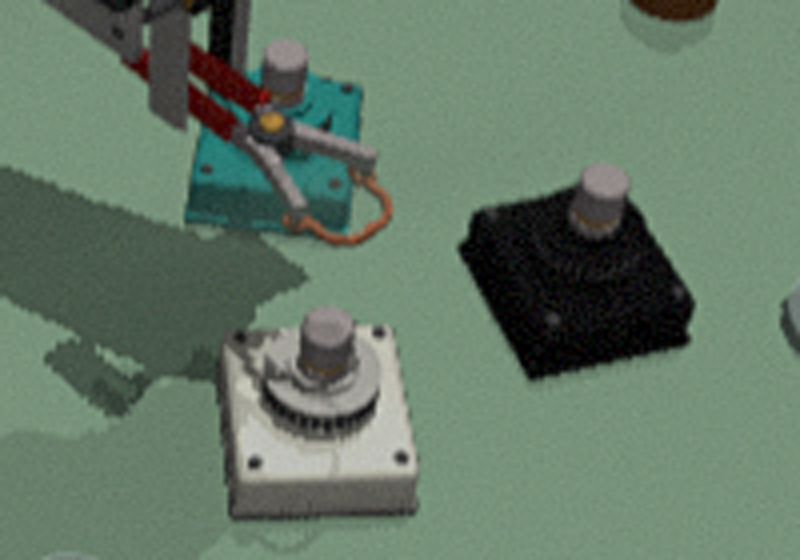

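View pics/d5.png

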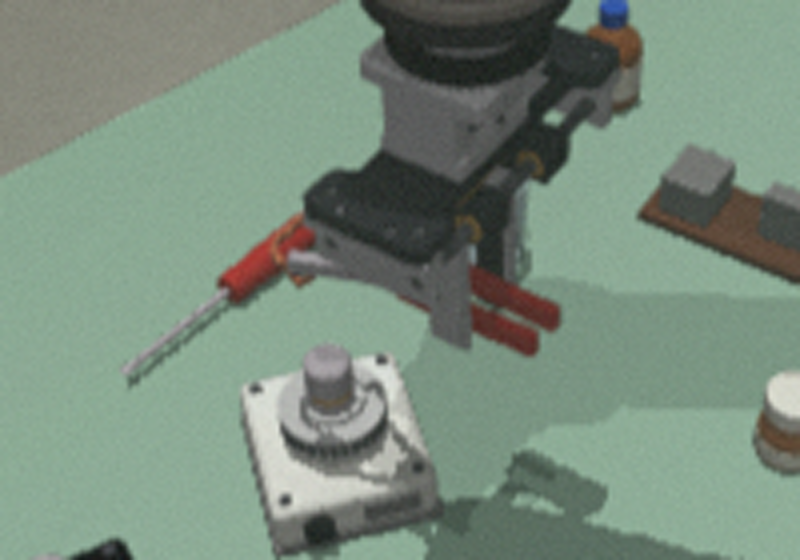

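The wrist view shows the white drive's shaft end at (383,110) and the ring arc spanning about cols 323–460. I'll fit both with depth, in tool coordinates.

```bash
cat > fit.py <<'E'
from h import *
np.set_printoptions(precision=4,suppress=True)
def analyse(c,s):
    im=c["image"].astype(int); R,G,B=im[...,0],im[...,1],im[...,2]
    T=np.array(s["orientation"]); p=np.array(s["tcp_pos"])
    v,u=np.mgrid[0:420,0:560]; z=c["z_map"]
    rays=np.stack([u,v,np.ones_like(u)],-1)@np.linalg.inv(c["mtx"]).T*z[...,None]
    W=(rays-c["t"])@c["R"]; L=(W-p)@T
    # ring: copper pixels
    m=(R>160)&(R-B>60)&(G<R-30)&(v<85)&(u>205)&(u<345)&(L[...,0]<0.02)&(z>0)
    q=L[m]; print("ring n",m.sum(),"tool med",np.median(q,0),"min",q.min(0),"max",q.max(0))
    # level check: plane fit of upper surface
    A=np.c_[q[:,1:],np.ones(len(q))]; co=np.linalg.lstsq(A,q[:,0],rcond=None)[0]; print("ring plane slopes deg (y,z)",np.rad2deg(co[:2]))
    # inner edge widths per y
    for y0 in np.arange(q[:,1].min(),q[:,1].max(),.004):
        k=(q[:,1]>=y0)&(q[:,1]<y0+.004); zz=np.sort(q[k,2])
        n,pp=zz[zz<0],zz[zz>0]
        if len(n)and len(pp): print(" y %.4f inner %.4f %.4f outer %.4f %.4f"%(y0+.002,n.max(),pp.min(),zz.min(),zz.max()))
    return m,L,W
E
python3 - <<'E'
from fit import *
d=np.load("w5.npz"); c={k:d[k] for k in d}; s=env.get_state()
m,L,W=analyse(c,s)
# shaft top
k=(np.abs(W[...,2]-.105)<.006); k[:, :220]=0;k[:,330:]=0;k[130:]=0
n,lab,st,ce=cv2.connectedComponentsWithStats(k.astype(np.uint8)); 
for i in range(1,n):
    if st[i,4]>150: 
        mm=lab==i; print("comp",st[i],W[mm].mean(0),L[mm].mean(0),W[mm].min(0),W[mm].max(0)); (a,r)=cv2.minEnclosingCircle(L[mm][:,1:].astype(np.float32)); print("circ tool yz",a,r)
        e=cv2.fitEllipse(max(cv2.findContours(mm.astype(np.uint8),0,1)[0],key=len)); print(e)
knob=world(c,279.3,163.6); print("knob tool",(knob-s["tcp_pos"])@np.array(s["orientation"]))
E
```

```text
ring n 1795 tool med [-0.006   0.1181 -0.    ] min [-0.0168  0.092  -0.0318] max [-0.0021  0.1287  0.0324]
ring plane slopes deg (y,z) [ 3.7131 -0.2444]
 y 0.0940 inner -0.0190 0.0193 outer -0.0318 0.0324
 y 0.0980 inner -0.0174 0.0182 outer -0.0223 0.0232
 y 0.1020 inner -0.0180 0.0187 outer -0.0244 0.0247
 y 0.1060 inner -0.0189 0.0195 outer -0.0238 0.0241
 y 0.1100 inner -0.0193 0.0199 outer -0.0231 0.0238
 y 0.1140 inner -0.0183 0.0189 outer -0.0232 0.0238
 y 0.1180 inner -0.0164 0.0168 outer -0.0225 0.0229
 y 0.1220 inner -0.0000 0.0004 outer -0.0209 0.0212
 y 0.1260 inner -0.0000 0.0004 outer -0.0170 0.0168
 y 0.1300 inner -0.0000 0.0004 outer -0.0101 0.0100
comp [ 255   58   38   41 1199] [0.5847 0.2131 0.1054] [ 0.0892  0.1055 -0.0041] [0.5699 0.1987 0.0992] [0.5996 0.2279 0.1081]
circ tool yz (0.10581450909376144, -0.00415947288274765) 0.015118076466023922
((273.3215026855469, 78.11959838867188), (36.74458312988281, 39.925479888916016), 178.66409301757812)
knob tool [-0.0274  0.0528  0.0005]
```

```bash
cat >> fit.py <<'E'
def more(m,L,c):
    im=c["image"].astype(int); sp=im.max(-1)-im.min(-1)
    def slope(q,n):
        A=np.c_[q[:,1:],np.ones(len(q))]
        for _ in range(4):
            co=np.linalg.lstsq(A,q[:,0],rcond=None)[0]; r=q[:,0]-A@co; k=np.abs(r)<max(2*np.median(np.abs(r)),4e-4); A,q=A[k],q[k]
        print(n,len(q),"slopes deg y,z",np.rad2deg(co[:2]),"x at y=.106",co@[.106,0,1],"rms",r[k].std())
    q=L[m]; slope(q[(q[:,1]>.103)&(q[:,0]<-.003)],"arc")
    red=(im[...,0]>100)&(im[...,1]<50)&(im[...,2]<60)&(L[...,0]<0)&(L[...,0]>-.05)&(L[...,1]<.05)&(L[...,1]>0)&(np.abs(L[...,2])<.02)
    slope(L[red&(L[...,0]<-.024)],"red")
    jw=(L[...,0]<-.010)&(L[...,0]>-.022)&(sp<40)&(L[...,1]>.068)&(L[...,1]<.103)
    slope(L[jw],"jaw")
    # best centre: maximise min distance to ring arc inner points
    pts=L[m][:,1:]
    best=max(((np.hypot(pts[:,0]-a,pts[:,1]-b).min(),a,b) for a in np.arange(.098,.114,.0004) for b in np.arange(-.003,.0031,.0003)))
    print("largest free circle r,y,z",best)
E
python3 - <<'E'
from fit import *
d=np.load("w5.npz"); c={k:d[k] for k in d}; s=env.get_state()
m,L,W=analyse(c,s); more(m,L,c)
E
```

```text
ring n 1795 tool med [-0.006   0.1181 -0.    ] min [-0.0168  0.092  -0.0318] max [-0.0021  0.1287  0.0324]
ring plane slopes deg (y,z) [ 3.7131 -0.2444]
 y 0.0940 inner -0.0190 0.0193 outer -0.0318 0.0324
 y 0.0980 inner -0.0174 0.0182 outer -0.0223 0.0232
 y 0.1020 inner -0.0180 0.0187 outer -0.0244 0.0247
 y 0.1060 inner -0.0189 0.0195 outer -0.0238 0.0241
 y 0.1100 inner -0.0193 0.0199 outer -0.0231 0.0238
 y 0.1140 inner -0.0183 0.0189 outer -0.0232 0.0238
 y 0.1180 inner -0.0164 0.0168 outer -0.0225 0.0229
 y 0.1220 inner -0.0000 0.0004 outer -0.0209 0.0212
 y 0.1260 inner -0.0000 0.0004 outer -0.0170 0.0168
 y 0.1300 inner -0.0000 0.0004 outer -0.0101 0.0100
arc 917 slopes deg y,z [ 3.2388 -0.2776] x at y=.106 -0.006601574507230742 rms 0.00033829103058562106
red 1171 slopes deg y,z [0.3943 0.1762] x at y=.106 -0.026368520315255398 rms 0.00029516160531498065
jaw 1482 slopes deg y,z [0.3713 0.0355] x at y=.106 -0.020514394513752896 rms 0.00030758359515950105
largest free circle r,y,z (np.float64(0.018329060711413207), np.float64(0.10439999999999997), np.float64(0.00029999999999999905))
```

```bash
python3 -m pendant '[[-1,0.01,0.0005,-0.002,0],[-1,0.025,0.0005,-0.0045,0],[-1,0.045,0.0005,-0.0045,0],[-1,0.06,0.0005,-0.0045,0],[-1,0.07,0.0005,-0.0045,0]]' 55
python3 -m pendant '[[-1,0,0,0,0],[-1,0,0,0,0],[-1,0,0,0,0]]' 55
python3 - <<'E'
from fit import *
c=camera("wrist"); s=env.get_state(); print(s["tcp_pos"]); save(c,"w6",None,1.4)
m,L,W=analyse(c,s); more(m,L,c)
k=(np.abs(W[...,2]-.105)<.006); k[:, :220]=0;k[:,330:]=0;k[130:]=0
n,lab,st,ce=cv2.connectedComponentsWithStats(k.astype(np.uint8)); 
for i in range(1,n):
    if st[i,4]>150: 
        mm=lab==i; print("comp",st[i],W[mm].mean(0),L[mm].mean(0)); (a,r)=cv2.minEnclosingCircle(L[mm][:,1:].astype(np.float32)); print("circ tool yz",a,r)
E
```

```text
t: 10.28
tcp_pos: [0.482, 0.189, 0.1232]
orientation: [[-0.001, 0.971, 0.237], [-0.0, 0.237, -0.971], [-1.0, -0.001, -0.0]]
wrist_force: [0.2, 0.1, -2.4]
width: 0.32
t: 10.65
tcp_pos: [0.4828, 0.1891, 0.1251]
orientation: [[0.001, 0.971, 0.237], [0.0, 0.237, -0.971], [-1.0, 0.001, -0.0]]
wrist_force: [-0.3, 0.1, -2.4]
width: 0.321
[0.4827 0.1891 0.125 ]
ring n 1759 tool med [-0.0062  0.1184 -0.0011] min [-0.0206  0.0922 -0.0321] max [-0.0029  0.1289  0.0313]
ring plane slopes deg (y,z) [ 3.7631 -0.1038]
 y 0.0942 inner -0.0199 0.0183 outer -0.0321 0.0313
 y 0.0982 inner -0.0183 0.0171 outer -0.0238 0.0226
 y 0.1022 inner -0.0185 0.0178 outer -0.0253 0.0237
 y 0.1062 inner -0.0198 0.0185 outer -0.0242 0.0236
 y 0.1102 inner -0.0204 0.0189 outer -0.0241 0.0228
 y 0.1142 inner -0.0193 0.0183 outer -0.0241 0.0230
 y 0.1182 inner -0.0170 0.0157 outer -0.0230 0.0218
 y 0.1222 inner -0.0001 0.0004 outer -0.0214 0.0201
 y 0.1262 inner -0.0001 0.0004 outer -0.0185 0.0162
 y 0.1302 inner -0.0001 0.0013 outer -0.0112 0.0095
arc 900 slopes deg y,z [ 3.2555 -0.1424] x at y=.106 -0.0067766998280611645 rms 0.00034122955117200736
red 1042 slopes deg y,z [0.469  0.0992] x at y=.106 -0.026449979812640224 rms 0.00030088136282663866
jaw 1628 slopes deg y,z [0.1364 0.1065] x at y=.106 -0.020734557405239176 rms 0.0003309963885525612
largest free circle r,y,z (np.float64(0.018379117469236577), np.float64(0.10479999999999996), np.float64(-0.0006000000000000007))
comp [ 256   36   52   56 2239] [0.5847 0.2131 0.1055] [0.0196 0.1047 0.0009]
circ tool yz (0.1049070879817009, 0.001031197840347886) 0.01505755539983511
```

View pics/w6.png

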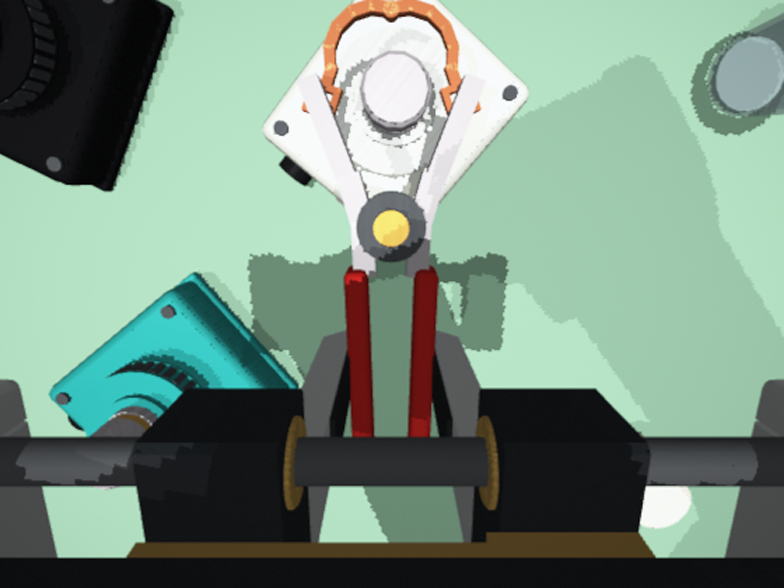

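Shaft and ring differ by only about 1.6 mm laterally. I'll correct that and check once more just above the shaft end.

```bash
python3 -m pendant '[[-1,0.005,0,0.0016,0],[-1,0.012,0,0.0016,0],[-1,0.015,0,0.0016,0],[-1,0.015,0,0.0016,0]]' 55
cat > chk.py <<'E'
from fit import *
import sys
def chk(name):
    c=camera("wrist"); s=env.get_state(); print(s["tcp_pos"]); save(c,name,None,1.4)
    m,L,W=analyse(c,s); more(m,L,c)
    k=(np.abs(W[...,2]-.105)<.005); k[:, :220]=0;k[:,330:]=0;k[110:]=0
    k&=~m; k=cv2.morphologyEx(k.astype(np.uint8),cv2.MORPH_OPEN,np.ones((7,7)))
    n,lab,st,ce=cv2.connectedComponentsWithStats(k)
    for i in range(1,n):
        if st[i,4]>400:
            mm=lab==i; (a,r)=cv2.minEnclosingCircle(L[mm][:,1:].astype(np.float32)); print("shaft",st[i],W[mm].mean(0),L[mm].mean(0),"circ tool yz",a,r)
chk(sys.argv[1])
E
python3 chk.py w7 | grep -v " y "
```

```text
t: 11.2
tcp_pos: [0.4826, 0.1874, 0.1091]
orientation: [[-0.001, 0.971, 0.237], [-0.0, 0.237, -0.971], [-1.0, -0.001, -0.0]]
wrist_force: [0.6, 0.4, -1.9]
width: 0.319
[0.4827 0.1875 0.1094]
ring n 1732 tool med [-0.0059  0.1179 -0.0005] min [-0.0211  0.0919 -0.0325] max [-0.002   0.1286  0.0313]
ring plane slopes deg (y,z) [3.7685 0.0162]
arc 822 slopes deg y,z [3.4292 0.0054] x at y=.106 -0.0064792905084076115 rms 0.00030548233875501036
red 828 slopes deg y,z [0.3664 0.0274] x at y=.106 -0.026374164799466884 rms 0.0002639527105712273
jaw 1684 slopes deg y,z [ 0.4719 -0.0165] x at y=.106 -0.020331807479937767 rms 0.00035640167257494474
largest free circle r,y,z (np.float64(0.01839345949512259), np.float64(0.10479999999999996), np.float64(-0.0006000000000000007))
shaft [ 253   26   54   61 2604] [0.5849 0.2128 0.1055] [ 0.0038  0.1052 -0.0003] circ tool yz (0.10533841699361801, -0.0004120346566196531) 0.015111468732357025
```

View pics/w7.png

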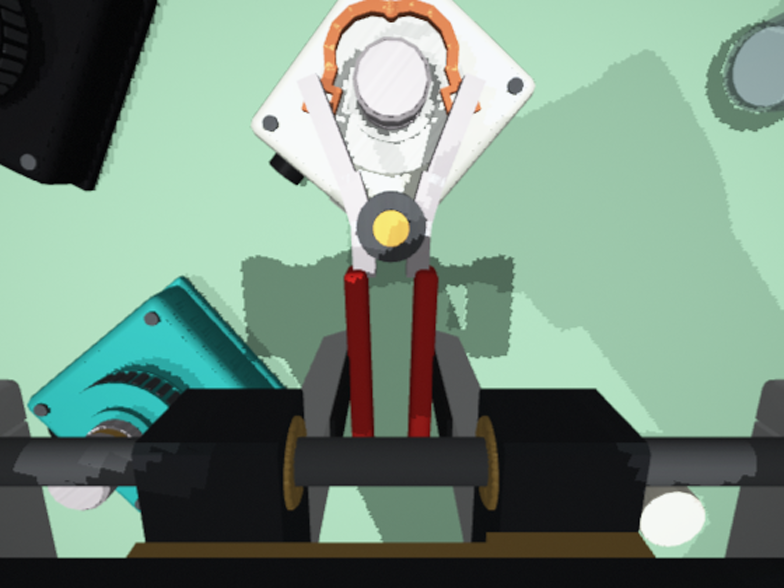

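Centred within about 0.5 mm. Lowering the remaining 33 mm in stages.

```bash
python3 -m pendant '[[-1,0.004,0,0,0],[-1,0.009,0,0,0],[-1,0.014,0,0,0],[-1,0.018,0,0,0],[-1,0.018,0,0,0]]' 55
python3 chk.py w8 | grep -v " y "
python3 - <<'E'
from h import *
print(env.get_state()["wrist_force"])
c=camera("scene"); save(c,"s8",(280,130,100,90),6)
E
```

```text
t: 11.88
tcp_pos: [0.4826, 0.1874, 0.0911]
orientation: [[-0.001, 0.971, 0.237], [-0.0, 0.237, -0.971], [-1.0, -0.001, -0.0]]
wrist_force: [0.1, 0.1, -1.5]
width: 0.32
[0.4827 0.1875 0.0914]
ring n 1725 tool med [-0.0059  0.1178 -0.0001] min [-0.0213  0.0921 -0.0323] max [-0.0027  0.1286  0.0311]
ring plane slopes deg (y,z) [ 3.7688 -0.1106]
arc 939 slopes deg y,z [ 3.3193 -0.1021] x at y=.106 -0.006403592785640842 rms 0.0003696165015136928
red 800 slopes deg y,z [ 0.5887 -0.0083] x at y=.106 -0.026053312816831833 rms 0.00028495302171151936
jaw 2731 slopes deg y,z [12.8992  0.0173] x at y=.106 -0.014159851477520309 rms 0.0015101739191325997
largest free circle r,y,z (np.float64(0.018394941336215213), np.float64(0.10479999999999996), np.float64(-0.0006000000000000007))
shaft [ 248   15   62   68 3333] [0.5846 0.2129 0.1055] [-0.0142  0.105  -0.0006] circ tool yz (0.10541076958179474, -0.0004051557625643909) 0.015074800699949265
[ 0.05399135 -0.59791563 -1.20931611]
```

View pics/w8.png

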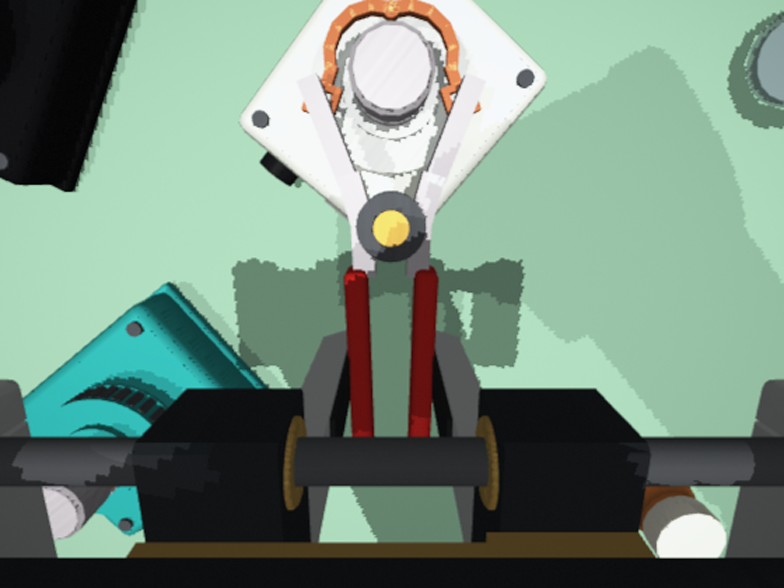

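View pics/s8.png

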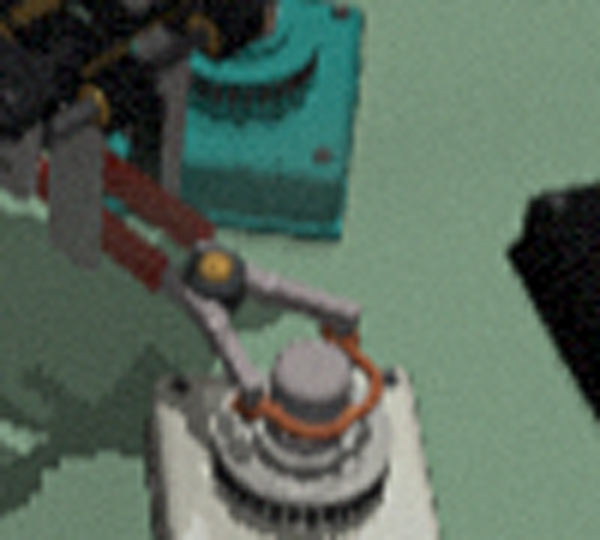

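```bash
python3 -m pendant '[[-1,0.004,0,0,0],[-1,0.008,0,0,0],[-1,0.012,0,0,0],[-1,0.015,0,0,0],[-1,0.015,0,0,0]]' 55
python3 chk.py w9 
python3 - <<'E'
from h import *
print(env.get_state()["wrist_force"])
c=camera("scene"); save(c,"s9",(280,130,100,90),6)
c=camera("side"); save(c,"d9",(190,180,100,80),6)
E
```

```text
t: 12.6
tcp_pos: [0.4826, 0.1874, 0.0762]
orientation: [[-0.0, 0.971, 0.237], [-0.0, 0.237, -0.971], [-1.0, -0.0, -0.0]]
wrist_force: [0.2, -0.3, -1.8]
width: 0.319
[0.4827 0.1875 0.0764]
ring n 1579 tool med [-0.006   0.1162  0.0004] min [-0.0287  0.0925 -0.0324] max [0.0113 0.1288 0.0315]
ring plane slopes deg (y,z) [3.3656 0.6121]
 y 0.0945 inner -0.0199 0.0183 outer -0.0324 0.0315
 y 0.0985 inner -0.0183 0.0172 outer -0.0238 0.0228
 y 0.1025 inner -0.0194 0.0183 outer -0.0253 0.0237
 y 0.1065 inner -0.0198 0.0186 outer -0.0243 0.0234
 y 0.1105 inner -0.0203 0.0190 outer -0.0241 0.0229
 y 0.1145 inner -0.0194 0.0179 outer -0.0241 0.0253
 y 0.1185 inner -0.0039 0.0020 outer -0.0229 0.0243
 y 0.1225 inner -0.0106 0.0090 outer -0.0213 0.0237
 y 0.1265 inner -0.0001 0.0004 outer -0.0179 0.0221
 y 0.1305 inner -0.0010 0.0019 outer -0.0097 0.0067
arc 739 slopes deg y,z [ 3.3762 -0.0521] x at y=.106 -0.006511383927750277 rms 0.0003130108093346304
red 487 slopes deg y,z [ 0.7762 -0.1241] x at y=.106 -0.025825384997672084 rms 0.0002706806399983929
jaw 1598 slopes deg y,z [ 0.4329 -0.0092] x at y=.106 -0.02037289250481054 rms 0.00032939719375684373
largest free circle r,y,z (np.float64(0.01780498748837727), np.float64(0.10119999999999998), np.float64(-0.0006000000000000007))
shaft [ 245    3   69   76 3919] [0.5844 0.2131 0.1055] [-0.0291  0.1048 -0.0007] circ tool yz (0.1053164005279541, -0.0005005790735594928) 0.015120791271328926
[ 0.77384605 -0.13173729 -1.80553928]
```

View pics/w9.png

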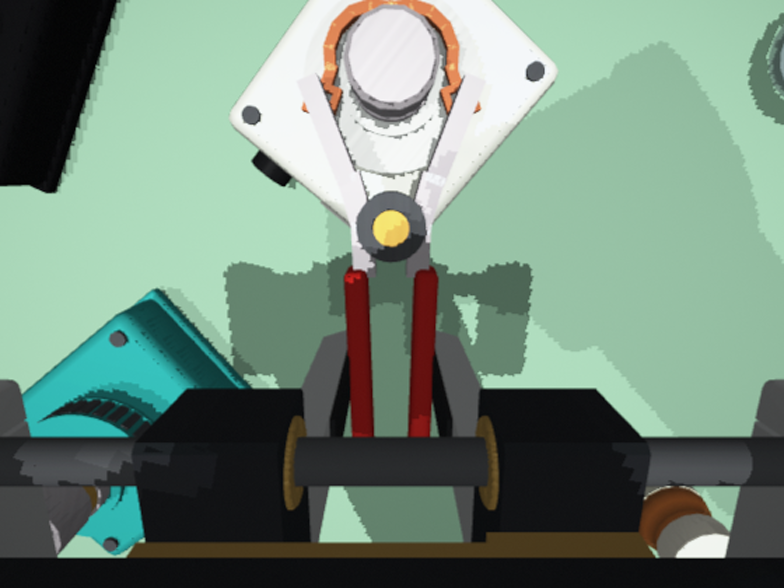

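View pics/s9.png

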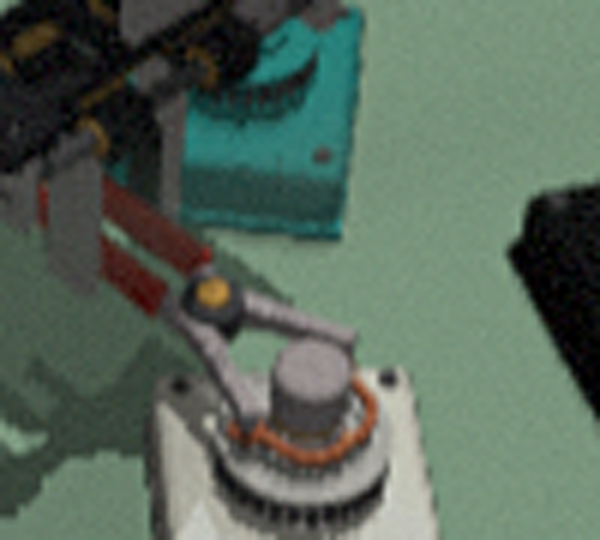

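View pics/d9.png

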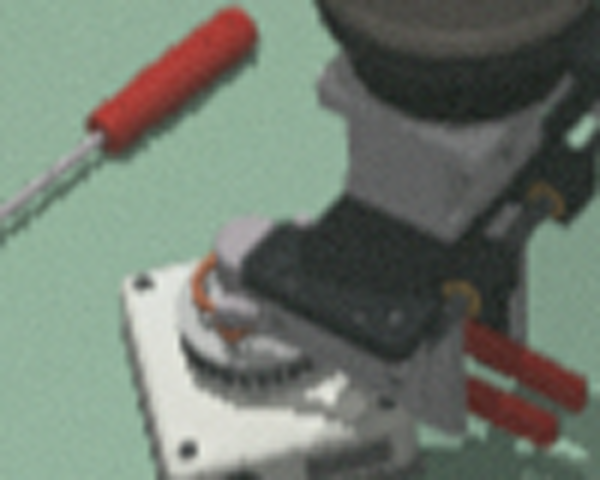

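```bash
python3 - <<'E'
from h import *
print(env.finish_job()); s=env.get_state(); print(s["t"],s["tcp_pos"],s["width"],s["wrist_force"])
E
```

```text
the job is handed in; nothing more can be done
None
the job is handed in; nothing more can be done
```

The job is handed in at about 13 s of the 40 s. The pliers are still held fully squeezed at 55 N, with the spread ring round the brass groove of the white drive. No verdict was reported.

What my last checks showed:
- **Spread:** the gripper opening was 0.319, about 30 mm. That is slightly under the stated 31–34 mm stop, which I took as reading error. The wrist picture showed the ring wide open on both tips.
- **Centring:** the shaft and the middle of the ring opening agreed within about 0.5 mm. With about 3 mm free all round, nothing looked to be touching. That ring centre comes from the check 15 mm higher, because the automatic fit of the opening failed in the final picture: shaft pixels were taken for ring.
- **Height:** the ring was about 0.2 mm from the groove's mid-height.
- **Force:** the wrist force did not change while lowering, staying below about 2.5 N.
- **Disagreement:** the pliers measured level to about 0.5°, but the fit to the ring's arc leaned about 3.4°, front lower, in every picture. This may come from the ring's rounded edges, or be a real sag of about 1 mm; I could not tell which.
- **Surroundings:** I moved nothing else. The carry passed well above the glassware, and the beaker, jar and screwdriver stood as before in the last pictures. The reagent bottle was not in those last crops; I last saw it, undisturbed, before lowering.

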